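# Take a roll of masking tape off its hook and roll it home

## Robot

A 6-joint arm with a two-finger parallel gripper is mounted at the origin on a cart in front of the work surface, level with it; the furniture and walls round the work are solid. World frame = base frame: x ahead of the robot, y to its left, z up, the work surface at z = 0. Lengths are in m, angles in rad, forces in N, time in s.
With the tool pointing down it reaches from about 0.35 to 0.975 m from the base axis. Payload 4.9 kg.
Tool frame: the origin (TCP) lies between the finger pads; the fingertips stand 19 mm ahead of it and the grasp point (between the pads) is the TCP; z points along the fingers, y is the line along which they close (so a half turn about z gives the same grasp; the last joint's range is limited). The gripper opens to 85 mm and grips with 20 to 120 N. Pads are 22 mm wide; open, the fingers measure 114 mm over their backs; the gripper's body (76 mm by 85 mm) begins 54 mm behind the grasp point. The pads swing forward as they close: fully open they stand 13 mm farther back than shut.
Start: joints at [1.009, 0.053, 1.613, -0, 1.476, -0.119], TCP at [0.268, 0.565, 0.25] pointing down, gripper open.
Joint ranges: [-3.01, 3.01], [-1.01, 2.22], [0.06, 2.58], [-1.02, 4.17], [0.09, 2.62], [-3.14, 3.14]. Speed limits (rad/s): [2.57, 2.57, 3.14, 3.14, 3.14, 3.14].

## Interface

Orientations are given as a unit quaternion [x, y, z, w].
In Python, from plant import r gives the robot as it stands. The module is installed in compiled form; this text tells all that it offers.
- The arm moves only by the shell command python3 -m jog 'ROWS' [FORCE]. ROWS is JSON, a list of rows, each a list of 7 numbers: the closure in counts, from 0 (fully open) to 255 (shut), then the shift along the tool's x, y, z in mm, then the turn, a rotation vector about the tool's x, y, z in degrees. A call has 1 to 5 rows; each row is the pose to reach, as a shift and turn from the pose commanded when the call began, along the tool's axes at that moment; what a row does not reach only later rows make up. A row lasts 1/8 s, in which the tool goes at most 62.5 mm and 10.7 degrees, less where a joint would pass 70% of its speed; a pose out of reach is approached as far as the arm can. A call with a gripper value outside its range is refused whole. The fingers move at their own pace and stop on an object; FORCE is the grip in N (left out, the last holds). Time passes only in rows, so rows that repeat a pose let the fingers close. It gives the time, the measured TCP pose, the force, the opening and the grip force at its end, in the units of the state.
- r.get_obs(): the state, without advancing time (a new reading comes with each control period).
- r.get_image(name): name is "scene" or "top" or "wrist"; returns a dict with "img" (420x560x3 uint8, red, green, blue), "mtx" (3x3 intrinsics, pixels), "k1" (the pictures are not rectified: a ray, as slopes to the right and down, at radius r is drawn at 1 + k1 r^2 times it, then the intrinsics apply), "T" (4x4, takes a point from camera to world coordinates). Camera axes: x right, y up, looking along -z (the intrinsics and any distortion apply to the point x, -y, -z); pixel columns grow to the right and rows downward; lengths in m; the calibration is good to about 2 mm. A picture is of the moment at which its call begins. There is no depth.
- r.finish_job(): hands the job in; it is judged then, once.
Trained networks look in the newest picture that a camera, given by its name, has taken for a name from the list of things; names that differ only in an ending like _2 or _b are one class to them, and where a whole thing is asked for, a point or a joint stands for the part that bears it (a point fixed in the world has none). Each returns a list of dicts, best first, with "p" (0 to 1); they miss things now and then, are a little off and sometimes report something else, mostly with a low value. They report only what shows in the picture. A call takes as long as a camera call. They do not tell look-alikes from the thing itself.
- r.regions_of(camera, target): "pixels" (420x560 bool, what is visible of it) and "centre" ([column, row] in pixels, amid what is visible of it).
The state is a dict: "time": time; "q": joint angles; "qd": joint speeds; "joint_efforts": joint torques, N m; "tool_pos": TCP position; "orientation": TCP orientation; "contact_force": force on the tool from outside, world axes, zero at the start; "wrist_torque": the same for the moment, N m; "grip_width": finger opening in m; "grasp_force": force on a finger pad.
Only numpy, scipy, OpenCV 4.12 (cv2) and the standard library are available. Lean on these libraries where they do the work, as an engineer would, in place of code of your own. Each camera call takes 0.05 s, during which the arm holds its last target. There are 200 camera calls.

## Task

Lift the beige masking tape up and off its hook and set it down on its edge, upright, on the yellow loading end of the shallow metal lane, and let go. Then, without picking it up again, push it so that it rolls along the lane, over the low rib, until it sits home against the end stop. Leave the green tape hanging and do not disturb the other things on the bench.

Things in the scene. Friction and masses are not known exactly. Their poses are not given: they have to be found in the camera images.
- tape_stand: Fixed grey stand, base plate 170 (x) x 250 (y) x 10 mm, origin under the plate's centre. Two posts, 16 mm thick, 160 mm high, at x=+72, y=+90 and -90 mm; from each a level steel rod runs towards the stand's -x to an upturned tip. One tape roll hangs on each rod, near x=0; which roll is on which rod varies.
- rod_tip_left (a point): Top of the upturned tip of the rod at y=+90 of the stand, x=-66 mm, 170 mm above the bench. The rod is 8 mm thick, its level part's axis 150 mm above the bench from x=+72 to -58 mm; the tip stands 16 mm above the top of the level part.
- rod_tip_right (a point): The same on the other rod, at y=-90 mm of the stand.
- masking_tape_center (a point): Centre of the beige masking tape roll: a ring of outer diameter 104, bore 80 (12 mm thick radially), 36 mm wide along its axis, about 0.16 kg, fairly slippery. It hangs on a rod by the top of its bore, centre about 36 mm below the rod's axis. z is the ring's axis (starts level, along the rod); x starts pointing up and turns with the roll.
- masking_tape: The same roll; origin at the centre of one side face, 18 mm from the ring's centre; z is the ring's axis.
- green_tape_center (a point): Centre of the light green tape roll: ring of outer diameter 96, bore 76, width 26 mm, hanging on the other rod. To be left hanging.
- roll_lane: Fixed aluminium lane 320 x 92 mm, origin under its middle on the bench. x runs from the yellow loading end (-x; 12 mm high lip at x=-144 to -150) to the grey end stop (+x; black pad, face at x=+150, 76 mm high). Floor 6 mm above the bench; channel 46 mm wide (y=+-23) with flared walls whose tops are 38 mm above the bench, 74 mm apart outside.
- lane_load (a point): Point on the lane's floor in the middle of the yellow loading end (x=-80 mm in the lane). The roll's centre is set about 52 mm above it.
- lane_seat (a point): Point on the lane's floor under the centre of the roll when it is home (x=+98 mm in the lane), between the end stop and a rounded rib 2 mm high that crosses the floor at x=+81 mm.
- feeler_gauge: Bystander: fanned steel feeler gauge lying flat, 42 x 104 x 12 mm, origin under its centre.
- hardener_can: Bystander: upright can with red cap, 93 mm wide, 224 mm high, origin under its centre.
- paint_marker: Bystander: white marker with red cap lying flat, 136 mm long (y), 16 mm thick, origin under its centre.
Things that resemble listed ones, but are neither listed nor needed, are in the scene too. Of the things like the masking_tape, leave any that is purple; of the rest the smaller one is meant.

How it is judged:
By the outcome, as a careful person would: the job done as asked, in the order asked, and still so for the second after the job is handed in, with the robot touching nothing.
It also fails if it takes over 58 s, if anything falls off the work surface, if the arm or the gripper's body presses on something with over 40 N, if the wrist force passes 120 N, or if a joint passes its speed limit or range.

## Working session

There is one attempt and no reset: what is moved stays moved. The work goes in short steps, Python scripts to look and compute and a shell command to move; the robot and the scene stay as the last step left them, time stands still between calls to the robot, and variables do not carry over. Pictures are saved under pics/ and viewed, at most 11 in all, crops included, and the job is handed in when it is done.

```bash
mkdir -p pics; cat > h.py <<'E'
import numpy as np, cv2
from plant import r
from scipy.spatial.transform import Rotation as R
def ray(im,px):
    K=im["mtx"];k=im["k1"]
    d=np.array([(px[0]-K[0,2])/K[0,0],(px[1]-K[1,2])/K[1,1]]);u=d.copy()
    for _ in range(20): u=d/(1+k*(u@u))
    T=np.array(im["T"]);v=T[:3,:3]@np.array([u[0],-u[1],-1]);return T[:3,3],v
def onz(im,px,z):
    o,v=ray(im,px);return o+v*(z-o[2])/v[2]
def tri(l):
    A=np.zeros((3,3));b=np.zeros(3)
    for im,px in l:
        o,v=ray(im,px);v=v/np.linalg.norm(v);P=np.eye(3)-np.outer(v,v);A+=P;b+=P@o
    return np.linalg.solve(A,b)
def proj(im,p):
    T=np.array(im["T"]);c=T[:3,:3].T@(np.array(p)-T[:3,3]);u=np.array([c[0],-c[1]])/-c[2]
    u=u*(1+im["k1"]*(u@u));K=im["mtx"];return np.array([K[0,0]*u[0]+K[0,2],K[1,1]*u[1]+K[1,2]])
def save(im,n,crop=None,s=1):
    a=im["img"][:,:,::-1]
    if crop: a=a[crop[1]:crop[3],crop[0]:crop[2]]
    cv2.imwrite("pics/"+n,cv2.resize(a,None,fx=s,fy=s,interpolation=cv2.INTER_CUBIC))
E
python3 - <<'E'
from h import *
np.set_printoptions(precision=3,suppress=True)
I={}
for c in("scene","top"):
    I[c]=r.get_image(c);save(I[c],c+"1.png",s=1.4);print(c,I[c]["T"][:3,3])
    for t in["tape_stand","rod_tip_left","rod_tip_right","masking_tape","masking_tape_center","green_tape_center","roll_lane","lane_load","lane_seat","feeler_gauge","hardener_can","paint_marker"]:
        try:
            print(c,t,[(round(d["p"],2),np.round(d["centre"]).tolist(),int(d["pixels"].sum())) for d in r.regions_of(c,t)[:4]])
        except Exception as e: print(t,e)
print(r.get_obs()["time"])
E
```

```text
scene [ 0.006 -0.581  0.932]
scene tape_stand [(0.74, [254.0, 215.0], 2754)]
scene rod_tip_left [(0.57, [253.0, 215.0], 2718), (0.53, [306.0, 291.0], 3097)]
scene rod_tip_right [(0.55, [255.0, 215.0], 2545)]
scene masking_tape [(0.85, [198.0, 179.0], 909), (0.76, [177.0, 206.0], 605), (0.64, [243.0, 176.0], 488), (0.64, [256.0, 218.0], 2469)]
scene masking_tape_center [(0.9, [183.0, 213.0], 664), (0.83, [248.0, 174.0], 481), (0.64, [201.0, 184.0], 931)]
scene green_tape_center [(0.57, [265.0, 206.0], 367)]
scene roll_lane [(0.98, [304.0, 289.0], 3085), (0.27, [377.0, 243.0], 1967)]
scene lane_load [(0.76, [305.0, 292.0], 3118)]
scene lane_seat [(0.58, [305.0, 291.0], 2960)]
scene feeler_gauge [(0.65, [218.0, 236.0], 227)]
scene hardener_can [(0.74, [377.0, 241.0], 2106)]
scene paint_marker [(0.84, [410.0, 307.0], 211)]
top [0.414 0.066 1.348]
top tape_stand [(0.8, [228.0, 204.0], 4322)]
top rod_tip_left [(0.86, [230.0, 204.0], 4287)]
top rod_tip_right [(0.84, [230.0, 208.0], 4348)]
top masking_tape [(0.79, [163.0, 276.0], 597), (0.77, [195.0, 193.0], 580), (0.69, [132.0, 226.0], 1139)]
top masking_tape_center [(0.98, [192.0, 192.0], 559), (0.57, [133.0, 222.0], 1129), (0.28, [340.0, 220.0], 3540)]
top green_tape_center [(0.81, [260.0, 208.0], 378)]
top roll_lane [(0.78, [340.0, 217.0], 3481), (0.25, [233.0, 253.0], 285)]
top lane_load [(0.71, [340.0, 221.0], 3465), (0.49, [228.0, 202.0], 4119)]
top lane_seat [(0.87, [341.0, 222.0], 3566)]
top feeler_gauge [(0.74, [232.0, 252.0], 313), (0.15, [413.0, 159.0], 225)]
top hardener_can [(0.82, [366.0, 142.0], 1295)]
top paint_marker [(0.74, [414.0, 160.0], 289)]
1.3
```

View pics/scene1.png

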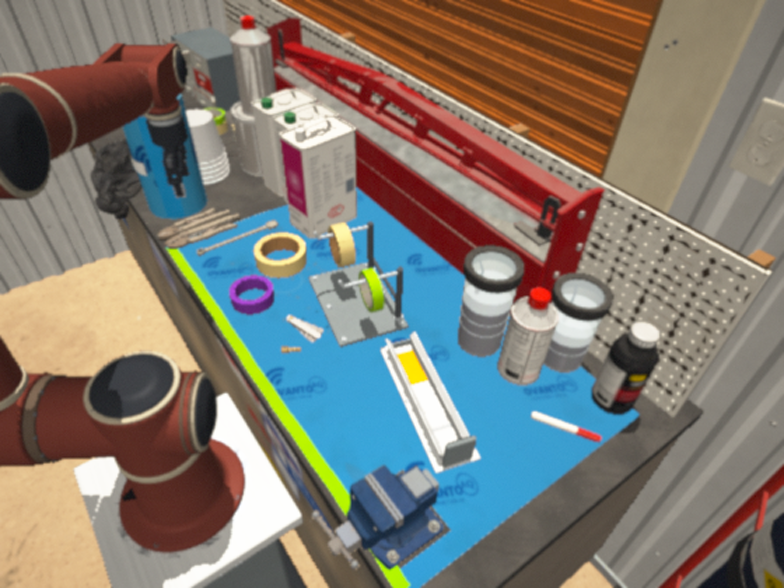

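View pics/top1.png

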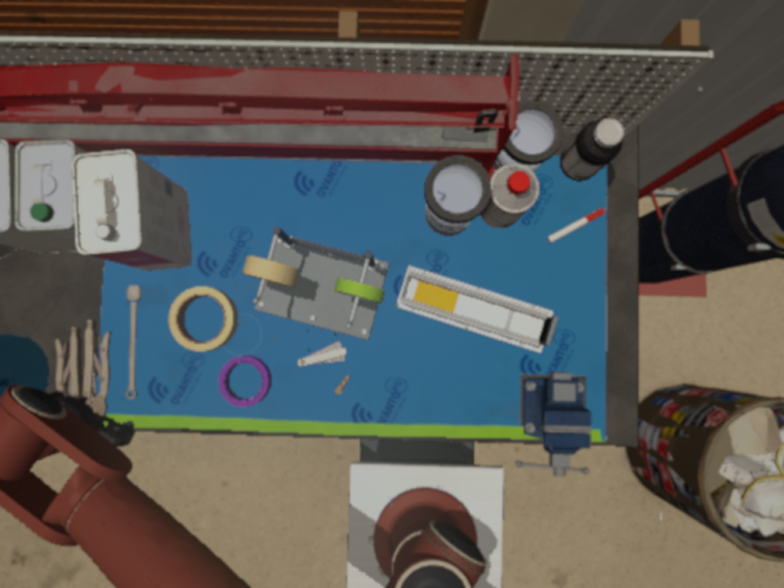

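Candidates for the masking tape, in top-image pixels: hanging beige (193,192), larger beige lying flat (143,227), purple (174,272). The hanging one fits: it is on a hook and is the smaller beige ring. I'll fit poses by silhouette, then confirm with an enlarged overlay.

```bash
cat > fit.py <<'E'
from h import *
from scipy.optimize import minimize
np.set_printoptions(precision=4,suppress=True)
S=4
def hullmask(im,P):
    q=np.array([proj(im,p) for p in P],np.float32)
    h=cv2.convexHull(q);m=np.zeros((420*S,560*S),np.uint8);cv2.fillConvexPoly(m,np.round((h+.5)*S-.5).astype(np.int32),1);return m>0
def chull(mask):
    m=cv2.resize(mask.astype(np.uint8),None,fx=S,fy=S,interpolation=cv2.INTER_NEAREST)
    n,l,st,_=cv2.connectedComponentsWithStats(m);k=1+np.argmax(st[1:,4]);m=(l==k).astype(np.uint8)
    c=np.vstack(cv2.findContours(m,0,2)[0]);o=np.zeros_like(m);cv2.fillConvexPoly(o,cv2.convexHull(c),1);return o>0
def box(x0,x1,y0,y1,z0,z1): return [(a,b,c) for a in(x0,x1) for b in(y0,y1) for c in(z0,z1)]
def place(L,x,y,yaw,z=0):
    c,s=np.cos(yaw),np.sin(yaw);return [(x+c*a-s*b,y+s*a+c*b,z+d) for a,b,d in L]
def ring(ro,w): return [(s*w/2,ro*np.cos(t),ro*np.sin(t)) for s in(-1,1) for t in np.linspace(0,2*np.pi,40)]
LANE=box(-.16,.16,-.046,.046,0,.006)+box(-.15,.15,-.037,.037,0,.038)+box(.15,.16,-.037,.037,0,.076)
def fit(L,obs,x0,steps,withz=False):
    M=[(im,chull(m)) for im,m in obs]
    def f(p):
        t=0
        for im,m in M:
            h=hullmask(im,place(L,*p));t+=(h^m).sum()/(h|m).sum()
        return t
    sim=[np.array(x0)]+[np.array(x0)+np.eye(len(x0))[i]*steps[i] for i in range(len(x0))]
    o=minimize(f,x0,method="Nelder-Mead",options=dict(initial_simplex=sim,maxiter=250,xatol=2e-4,fatol=1e-4));return o.x,o.fun/len(M)
def near(c,t,px): 
    return min(r.regions_of(c,t),key=lambda d:np.hypot(*(np.array(d["centre"])-px)))["pixels"]
E
python3 - <<'E'
from fit import *
I={c:r.get_image(c) for c in("scene","top")}
lm=[(I["scene"],near("scene","roll_lane",(304,289))),(I["top"],near("top","roll_lane",(340,217)))]
p0=onz(I["top"],(340,217),.02);print("lane0",p0)
lane=[fit(LANE,l,[p0[0],p0[1],-1.8],[.02,.02,.15]) for l in(lm,lm[:1],lm[1:])];print("lane",*lane)
rm=[(I["scene"],near("scene","masking_tape_center",(248,174))),(I["top"],near("top","masking_tape_center",(192,192)))]
g=tri([(I["scene"],(246,175)),(I["top"],(193,192))]);print("roll tri",g)
roll=[fit(ring(.052,.036),rm,[g[0],g[1],y,.114],[.015,.015,.2,.01]) for y in(-.24,)];print("roll",*roll)
gm=[(I["scene"],near("scene","green_tape_center",(265,206))),(I["top"],near("top","green_tape_center",(260,208)))]
g=tri([(I["scene"],(265,206)),(I["top"],(258,207))])
gr=fit(ring(.048,.026),gm,[g[0],g[1],-.24,.116],[.015,.015,.2,.01]);print("green",gr)
# stand plate by grey color residual: overlay both guesses
im=I["top"];a=im["img"][:,:,::-1].copy();a=cv2.resize(a,None,fx=4,fy=4,interpolation=cv2.INTER_CUBIC)
b=cv2.resize(I["scene"]["img"][:,:,::-1],None,fx=4,fy=4,interpolation=cv2.INTER_CUBIC)
d=gr[0][:2]-roll[0][0][:2];yaw=np.arctan2(d[1],d[0])+np.pi/2;c=(gr[0][:2]+roll[0][0][:2])/2
print("stand guess",c,yaw,"sep",np.hypot(*d))
for k,img in(("top",a),("scene",b)):
    def dr(P,col,closed=True):
        q=np.array([proj(I[k],p) for p in P]);cv2.polylines(img,[np.round((q+.5)*4).astype(np.int32)],closed,col,1,cv2.LINE_AA)
    dr(place([(-.085,-.125,.01),(.085,-.125,.01),(.085,.125,.01),(-.085,.125,.01)],*c,yaw),(0,0,255))
    for s in(1,-1): dr(place([(.072,s*.09,.16),(.072,s*.09,.15),(-.062,s*.09,.15),(-.062,s*.09,.17)],*c,yaw),(255,0,255),False)
    for s in(-1,1): dr(place([(s*.018,.052*np.cos(t),.052*np.sin(t)) for t in np.linspace(0,6.28,40)],*roll[0][0]),(0,0,255))
    l=lane[0][0]
    dr(place([(-.16,-.046,0),(.16,-.046,0),(.16,.046,0),(-.16,.046,0)],*l),(0,0,255))
    dr(place([(-.15,-.037,.038),(.15,-.037,.038),(.15,.037,.038),(-.15,.037,.038)],*l),(255,0,255))
    dr(place([(.15,-.037,.076),(.16,-.037,.076),(.16,.037,.076),(.15,.037,.076)],*l),(0,255,0))
A=a[150*4:260*4,165*4:400*4];B=b[145*4:345*4,205*4:350*4]
A=cv2.resize(A,(790,int(A.shape[0]*790/A.shape[1])));cv2.imwrite("pics/ov_top.png",A);cv2.imwrite("pics/ov_scene.png",cv2.resize(B,(435,600)))
E
```

```text
lane0 [ 0.489  -0.0943  0.02  ]
lane (array([ 0.4791, -0.0887, -1.8561]), np.float64(0.053864726722454556)) (array([ 0.4795, -0.088 , -1.8631]), np.float64(0.05586681323357328)) (array([ 0.4808, -0.0894, -1.8487]), np.float64(0.0490304061947198))
roll tri [0.5422 0.3173 0.1151]
roll (array([ 0.5353,  0.3173, -0.2139,  0.1197]), np.float64(0.06446169413464023))
green (array([ 0.5023,  0.1433, -0.2342,  0.1231]), np.float64(0.05242957634906049))
stand guess [0.5188 0.2303] -0.18724578094458777 sep 0.17707592294299587
```

View pics/ov_top.png

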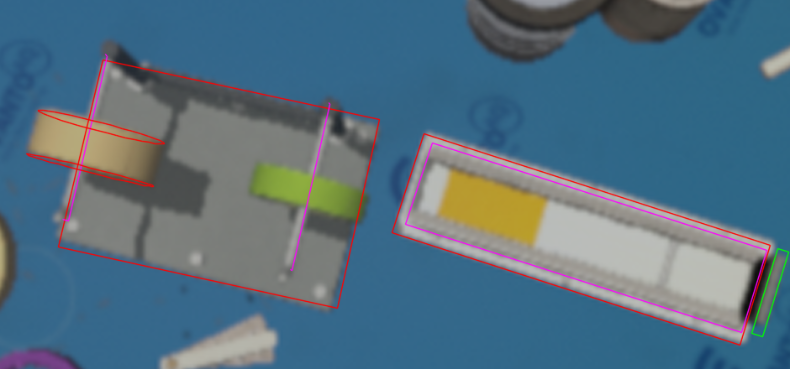

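View pics/ov_scene.png

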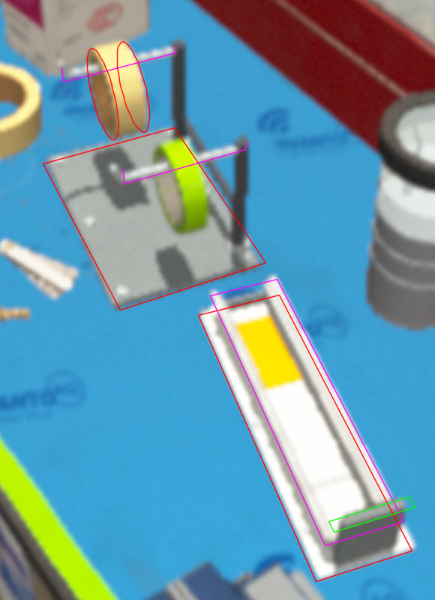

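The overlays confirm that the smaller beige roll hangs on the left rod (crop ~(95,148)). The green roll hangs on the right rod (crop ~(310,190)), and the lane's yellow end is nearest the stand (crop ~(490,207)). I'll check the lane fit against the yellow patch and the rib, and compute the first move.

```bash
cat >> h.py <<'E'
def goto(p,axyaw,o=None):
    """shift mm / turn deg in tool axes to reach TCP p, tool down, closing axis y at world angle axyaw (mod pi)"""
    o=o or r.get_obs();Q=R.from_quat(o["orientation"]);best=None
    for k in(0,np.pi):
        a=axyaw+k;y=np.array([np.cos(a),np.sin(a),0]);z=np.array([0,0,-1.]);x=np.cross(y,z)
        t=(Q.inv()*R.from_matrix(np.c_[x,y,z])).as_rotvec(degrees=True)
        if best is None or np.linalg.norm(t)<np.linalg.norm(best): best=t
    return np.round(Q.inv().apply(np.array(p)-o["tool_pos"])*1000,1),np.round(best,1)
E
python3 - <<'E'
from h import *
np.set_printoptions(precision=4,suppress=True)
I={c:r.get_image(c) for c in("scene","top")}
x0,y0,yaw=.4791,-.0887,-1.856
def L(p): d=p[:2]-[x0,y0];c,s=np.cos(yaw),np.sin(yaw);return np.array([c*d[0]+s*d[1],-s*d[0]+c*d[1]])
for c in I:
    hsv=cv2.cvtColor(I[c]["img"],cv2.COLOR_RGB2HSV)
    m=((hsv[...,0]>18)&(hsv[...,0]<30)&(hsv[...,1]>190)&(hsv[...,2]>120)).astype(np.uint8)
    n,l,st,ce=cv2.connectedComponentsWithStats(m)
    q=proj(I[c],(x0-np.cos(yaw)*.08,y0-np.sin(yaw)*.08,.006))
    k=min((i for i in range(1,n) if st[i,4]>60),key=lambda i:np.hypot(*(ce[i]-q)))
    h=cv2.convexHull(np.argwhere(l==k)[:,::-1].astype(np.float32));b=cv2.boxPoints(cv2.minAreaRect(h))
    print(c,"yellow",ce[k],st[k,4],"lane c",L(onz(I[c],ce[k],.006)),[L(onz(I[c],p,.006)) for p in b])
print("rib top",L(onz(I["top"],(363.8,227.7),.007)))
o=r.get_obs();print(o["tool_pos"],R.from_quat(o["orientation"]).as_matrix(),o["time"])
a=-.20;print("above roll",goto((.535,.317,.25),a))
E
```

```text
scene yellow [294.3834 261.9605] 253 lane c [-0.0849  0.0056] [array([-0.1263, -0.0137]), array([-0.1358,  0.0233]), array([-0.0474,  0.0233]), array([-0.0394, -0.012 ])]
top yellow [314.7696 211.9217] 217 lane c [-0.0712  0.0037] [array([-0.1107, -0.0136]), array([-0.1104,  0.02  ]), array([-0.0424,  0.0194]), array([-0.0428, -0.0143])]
rib top [0.0798 0.0038]
[0.2678 0.5647 0.2503] [[-0.9036  0.4285  0.    ]
 [ 0.4285  0.9036 -0.    ]
 [-0.     -0.     -1.    ]] 1.8
above roll (array([-347.6, -109.3,    0.3]), array([-0. ,  0. , 76.1]))
```

```bash
python3 -m jog '[[70,-50,-16,0,0,0,10],[70,-100,-32,0,0,0,20],[70,-155,-48,0,0,0,30],[70,-210,-65,0,0,0,40],[70,-260,-82,0,0,0,50]]' 40; python3 -c "
from h import *
print(goto((.535,.317,.25),-.2),r.get_obs()['grip_width'])"
```

```text
time: 2.42
tool_pos: [0.4689, 0.3778, 0.2505]
orientation: [0.614, 0.79, 0.0, 0.0]
contact_force: [-0.1, -0.4, 0.2]
grip_width: 0.062
grasp_force: 0.0
(array([-75.2,  49.1,   0.5]), array([ 0. , -0. , 25.7])) 0.061956216499166515
```

```bash
python3 -m jog '[[70,-37,24,0,0,0,10],[70,-75,49,0,0,0,20],[70,-75,49,0,0,0,25.7],[70,-75,49,0,0,0,25.7],[70,-75,49,0,0,0,25.7]]'; python3 - <<'E'
from fit import *
o=r.get_obs();print(o["time"],goto((.535,.317,.25),-.2))
im=r.get_image("wrist")
a=cv2.resize(im["img"][:,:,::-1],None,fx=1.4,fy=1.4,interpolation=cv2.INTER_CUBIC)
def dr(P,col,cl=False): cv2.polylines(a,[np.round((np.array([proj(im,p) for p in P])+.5)*1.4).astype(np.int32)],cl,col,1,cv2.LINE_AA)
for s in(-1,1): dr(place([(s*.018,.052*np.cos(t),.052*np.sin(t)) for t in np.linspace(0,6.28,40)],.535,.317,-.2,.114),(0,0,255))
c=(.5188,.2303,-.19)
dr(place([(.072,.09,.16),(.072,.09,.15),(-.062,.09,.15),(-.062,.09,.17)],*c),(255,0,255))
cv2.imwrite("pics/w1.png",a);print(im["T"][:3,3])
E
```

```text
time: 3.05
tool_pos: [0.5336, 0.3193, 0.2503]
orientation: [0.771, 0.636, 0.0, -0.0]
contact_force: [-0.8, 0.4, 0.9]
grip_width: 0.0617
grasp_force: 0.0
3.05 (array([-2. ,  1.8,  0.3]), array([-0. , -0. ,  0.5]))
[0.5465 0.3848 0.3743]
```

View pics/w1.png

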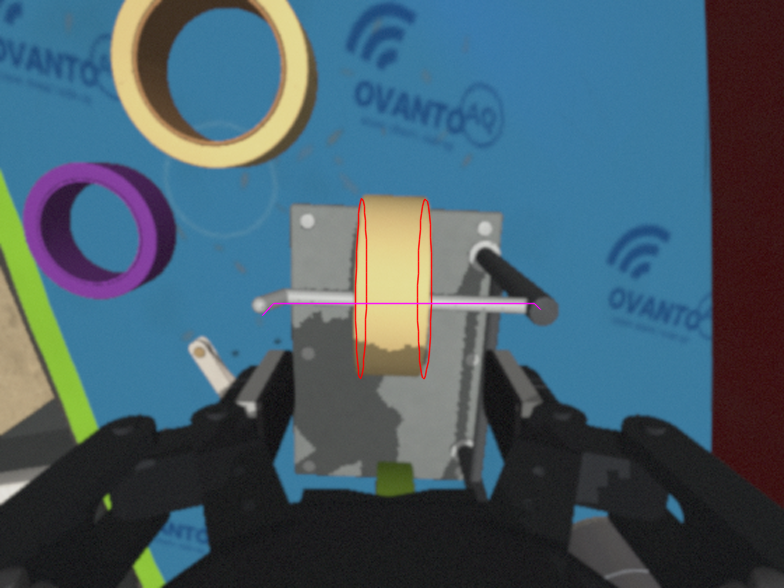

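The wrist view confirms the roll centred at (393,290) between the fingers. The rod runs (290,297)→(530,306), about 2° more turned than my model, so I use yaw −0.225. Descending in two stages.

```bash
python3 -m jog '[[70,-1,1.5,30,0,0,1.5],[70,-1,1.5,50,0,0,1.5],[70,-1,1.5,65,0,0,1.5],[70,-1,1.5,74,0,0,1.5],[70,-1,1.5,74,0,0,1.5]]'; python3 -c "
from h import *
o=r.get_obs();print(goto((.535,.318,.175),-.225),o['contact_force'])"
```

```text
time: 3.72
tool_pos: [0.5349, 0.3177, 0.1757]
orientation: [0.78, 0.626, -0.001, -0.0]
contact_force: [-0.7, -0.3, 0.2]
grip_width: 0.062
grasp_force: 0.0
(array([0.3, 0. , 0.7]), array([-0. ,  0. ,  0.3])) [-0.74755175 -0.25934817  0.15149227]
```

Pose as wanted, no contact. Closing.

```bash
python3 -m jog '[[170,0,0,0,0,0,0],[200,0,0,0,0,0,0],[200,0,0,0,0,0,0],[200,0,0,0,0,0,0],[200,0,0,0,0,0,0]]' 60; python3 - <<'E'
from h import *
o=r.get_obs();print(o["contact_force"],o["wrist_torque"])
im=r.get_image("wrist");save(im,"w2.png",s=1.2)
E
```

```text
time: 4.35
tool_pos: [0.5359, 0.3181, 0.1778]
orientation: [0.78, 0.625, 0.001, 0.0]
contact_force: [-0.8, -0.0, 5.8]
grip_width: 0.0336
grasp_force: 60.3
[-0.78943922 -0.02845108  5.79214959] [-0.06291991  0.0080499   0.02792362]
```

View pics/w2.png

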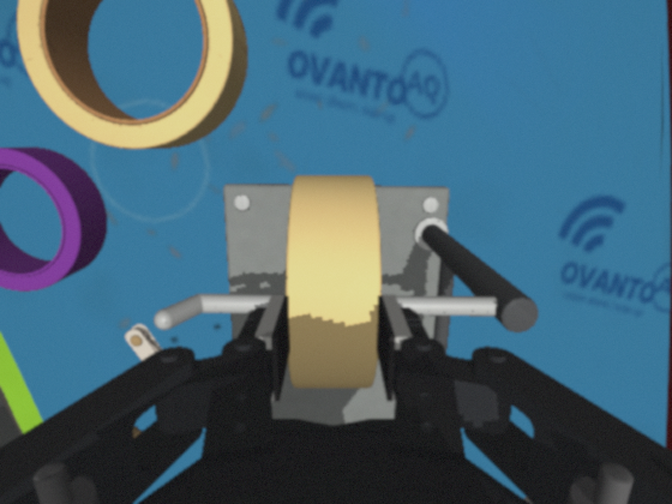

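Gripped at 60 N, with the fingertips just resting on the rod. Lifting.

```bash
python3 -m jog '[[200,0,0,-8,0,0,0],[200,0,0,-18,0,0,0],[200,0,0,-28,0,0,0],[200,0,0,-36,0,0,0],[200,0,0,-36,0,0,0]]'; python3 - <<'E'
from h import *
o=r.get_obs();print(o["contact_force"],o["wrist_torque"])
yaw=-.225
d=np.array([-np.cos(yaw),-np.sin(yaw),0])*.125
print(goto(np.array(o["tool_pos"])+d,-.225))
im=r.get_image("scene");save(im,"s2.png",(180,120,340,240),3)
E
```

```text
time: 5.03
tool_pos: [0.5357, 0.318, 0.2135]
orientation: [0.78, 0.625, 0.001, 0.0]
contact_force: [0.1, 0.6, -1.5]
grip_width: 0.0333
grasp_force: 59.8
[ 0.05041855  0.58236153 -1.46732895] [-0.02114659 -0.04723031  0.02910145]
(array([   0.7, -125. ,   -0.2]), array([ 0.1, -0.1,  0.3]))
```

View pics/s2.png

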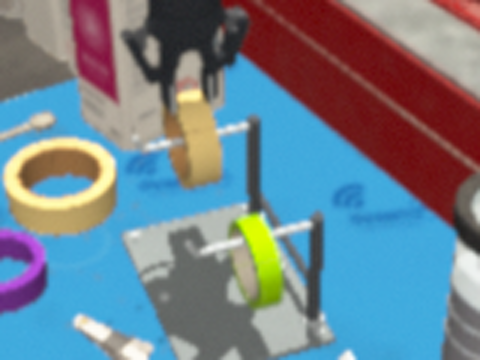

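```bash
python3 -m jog '[[200,0,-25,0,0,0,0],[200,0,-55,0,0,0,0],[200,0,-90,0,0,0,0],[200,0,-122,0,0,0,0],[200,0,-125,-20,0,0,0]]' && python3 -m jog '[[200,0,0,-40,0,0,0],[200,0,0,-80,0,0,0],[200,0,0,-110,0,0,0],[200,0,0,-110,0,0,0],[200,0,0,-110,0,0,0]]'; python3 - <<'E'
from h import *
print(goto((.5055,-.013,.32),-.285))
E
```

```text
time: 5.7
tool_pos: [0.4104, 0.3445, 0.23]
orientation: [0.78, 0.626, -0.003, -0.0]
contact_force: [1.4, -0.1, -2.2]
grip_width: 0.0338
grasp_force: 60.2
time: 6.32
tool_pos: [0.4133, 0.3446, 0.3411]
orientation: [0.78, 0.625, -0.001, -0.0]
contact_force: [-0.4, -1.0, -1.6]
grip_width: 0.0336
grasp_force: 60.2
(array([-328.9,  168. ,   21.3]), array([-0.1,  0.1,  3.7]))
```

```bash
python3 -m jog '[[200,-35,18,0,0,0,0],[200,-85,43,0,0,0,1],[200,-140,71,0,0,0,1.5],[200,-195,100,0,0,0,2],[200,-245,125,0,0,0,3]]' && python3 -m jog '[[200,-40,20,0,0,0,0.7],[200,-70,36,0,0,0,0.7],[200,-84,43,0,0,0,0.7],[200,-84,43,0,0,0,0.7],[200,-84,43,0,0,0,0.7]]'; python3 - <<'E'
from fit import *
o=r.get_obs();print(goto((.5055,-.013,.25),-.285),o["time"],o["wrist_torque"],o["contact_force"])
I={c:r.get_image(c) for c in("scene","top","wrist")}
for c in("scene","top"):
    print(c,[(round(d["p"],2),np.round(d["centre"]).tolist()) for d in r.regions_of(c,"masking_tape_center")[:5]],proj(I[c],np.array(o["tool_pos"])-[0,0,.063]))
a=cv2.resize(I["wrist"]["img"][:,:,::-1],None,fx=1.4,fy=1.4,interpolation=cv2.INTER_CUBIC)
l=(.4828,-.0898,-1.856)
def dr(P,col,cl=True): cv2.polylines(a,[np.round((np.array([proj(I["wrist"],p) for p in P])+.5)*1.4).astype(np.int32)],cl,col,1,cv2.LINE_AA)
dr(place([(-.15,-.037,.038),(.15,-.037,.038),(.15,.037,.038),(-.15,.037,.038)],*l),(255,0,255))
dr(place([(-.144,-.023,.006),(.15,-.023,.006),(.15,.023,.006),(-.144,.023,.006)],*l),(0,0,255))
dr(place([(.081,-.023,.008),(.081,.023,.008)],*l),(0,255,0))
dr(place([(.15,-.037,.076),(.16,-.037,.076),(.16,.037,.076),(.15,.037,.076)],*l),(0,255,0))
cv2.imwrite("pics/w3.png",a)
E
```

```text
time: 6.95
tool_pos: [0.4815, 0.0765, 0.3397]
orientation: [0.797, 0.604, -0.001, -0.001]
contact_force: [0.0, -0.4, -1.6]
grip_width: 0.0332
grasp_force: 60.2
time: 7.58
tool_pos: [0.5005, -0.0128, 0.3418]
orientation: [0.8, 0.6, -0.0, -0.001]
contact_force: [-0.1, 0.1, -1.6]
grip_width: 0.0334
grasp_force: 60.2
(array([ 1.1,  4.9, 91.8]), array([-0.1, -0. ,  0.1])) 7.575 [0.0107 0.0261 0.0045] [-0.1219  0.1213 -1.5859]
scene [(0.92, [301.0, 196.0]), (0.76, [181.0, 207.0]), (0.73, [201.0, 182.0])] [298.6796 196.2914]
top [(0.97, [165.0, 273.0]), (0.8, [133.0, 227.0])] [318.7782 205.3195]
```

View pics/w3.png

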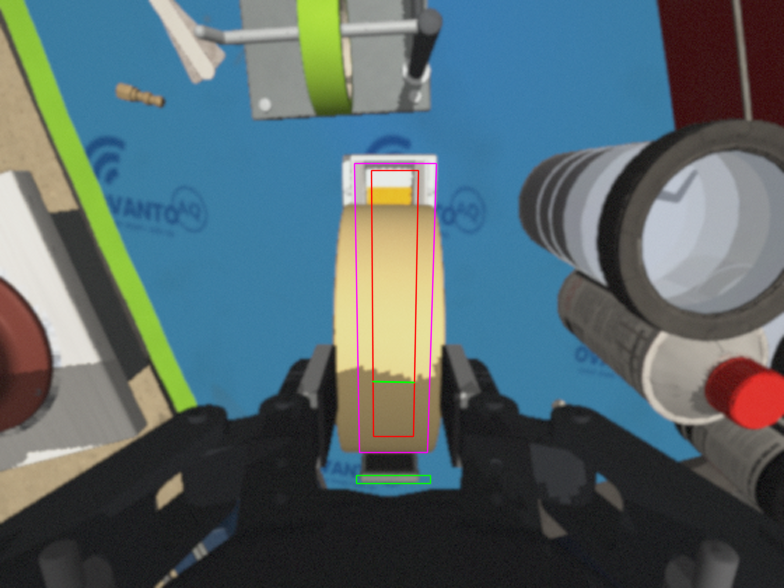

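The wrist view shows the yellow patch centred at column 389.5, level with the ring and finger centre at ~389. The silhouette fit was therefore right, and the yellow-mask offset came from wall occlusion. I'll descend straight down partway and re-check.

```bash
python3 -m jog '[[200,0,0,40,0,0,0],[200,0,0,90,0,0,0],[200,0,0,130,0,0,0],[200,0,0,155,0,0,0],[200,0,0,155,0,0,0]]'; python3 - <<'E'
from fit import *
o=r.get_obs();print(goto((.5015,-.012,.1745),-.285),o["time"],o["contact_force"])
im=r.get_image("wrist");print("tcp proj",proj(im,o["tool_pos"]))
a=cv2.resize(im["img"][:,:,::-1],None,fx=1.4,fy=1.4,interpolation=cv2.INTER_CUBIC)
l=(.479,-.0887,-1.856)
def dr(P,col,cl=True): cv2.polylines(a,[np.round((np.array([proj(im,p) for p in P])+.5)*1.4).astype(np.int32)],cl,col,1,cv2.LINE_AA)
dr(place([(-.15,-.037,.038),(.15,-.037,.038),(.15,.037,.038),(-.15,.037,.038)],*l),(255,0,255))
dr(place([(-.144,-.023,.006),(.15,-.023,.006),(.15,.023,.006),(-.144,.023,.006)],*l),(0,0,255))
cv2.imwrite("pics/w4.png",a)
E
```

```text
time: 8.45
tool_pos: [0.4991, -0.0132, 0.1848]
orientation: [0.8, 0.6, -0.002, -0.002]
contact_force: [-0.5, 0.1, -1.7]
grip_width: 0.0334
grasp_force: 60.2
(array([ 1.8,  2. , 10.3]), array([-0.3,  0. ,  0.1])) 8.45 [-0.4664  0.0824 -1.6579]
tcp proj [277.4027 283.5588]
```

View pics/w4.png

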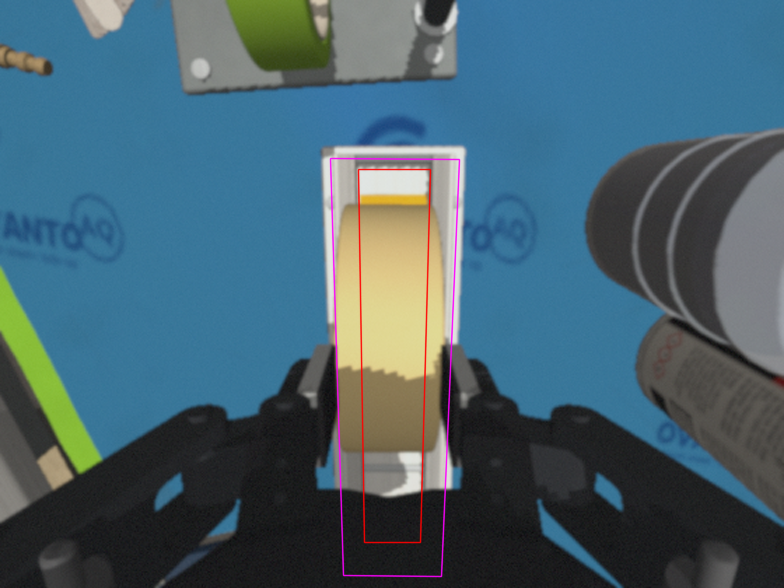

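Model and picture now agree: floor columns 358–431, ring centre 389.5, so about 2.3 mm of sideways correction. Lowering.

```bash
python3 -m jog '[[200,0,2.3,0,0,0,0],[200,0,2.3,20,0,0,0],[200,0,2.3,40,0,0,0],[200,0,2.3,54,0,0,0],[200,0,2.3,58,0,0,0]]' && python3 -m jog '[[200,0,0,0,0,0,0],[200,0,0,1.5,0,0,0],[200,0,0,1.5,0,0,0]]'; python3 -c "
from h import *
print(goto((.5015,-.012,.1218),-.285))"
```

```text
time: 9.12
tool_pos: [0.5022, -0.0143, 0.1278]
orientation: [0.8, 0.6, -0.001, -0.001]
contact_force: [-0.4, 0.3, -2.0]
grip_width: 0.0332
grasp_force: 60.2
time: 9.5
tool_pos: [0.5033, -0.0145, 0.1284]
orientation: [0.8, 0.6, 0.0, 0.0]
contact_force: [-0.3, 0.2, -2.5]
grip_width: 0.0333
grasp_force: 60.2
(array([ 1.9, -2.5,  6.6]), array([ 0.1, -0. ,  0.1]))
```

```bash
python3 -m jog '[[200,0,-1.5,0,0,0,0],[200,0,-1.5,2.5,0,0,0],[200,0,-1.5,4.5,0,0,0],[200,0,-1.5,4.5,0,0,0]]' && python3 -m jog '[[200,0,0,1,0,0,0],[200,0,0,2,0,0,0],[200,0,0,2,0,0,0]]'; python3 -c "
from h import *
print(goto((.5015,-.012,.1218),-.285))"
```

```text
time: 10.0
tool_pos: [0.5013, -0.014, 0.1229]
orientation: [0.8, 0.6, -0.0, -0.0]
contact_force: [-0.5, 0.3, -1.8]
grip_width: 0.0333
grasp_force: 60.2
time: 10.38
tool_pos: [0.5016, -0.0141, 0.1215]
orientation: [0.8, 0.6, 0.0, 0.0]
contact_force: [-0.2, 0.0, -0.8]
grip_width: 0.0333
grasp_force: 60.4
(array([ 2. , -0.7, -0.3]), array([0. , 0. , 0.1]))
```

Floor contact is starting, since the weight is partly carried. A touch more, then release gently.

```bash
python3 -m jog '[[200,0,0,0.6,0,0,0],[200,0,0,0.6,0,0,0]]' 25 && python3 -m jog '[[130,0,0,0,0,0,0],[90,0,0,0,0,0,0],[60,0,0,0,0,0,0],[60,0,0,0,0,0,0],[60,0,0,-10,0,0,0]]'; python3 - <<'E'
from h import *
im=r.get_image("wrist");save(im,"w5.png",s=1.2)
E
```

```text
time: 10.62
tool_pos: [0.5018, -0.0141, 0.1214]
orientation: [0.8, 0.6, 0.0, 0.0]
contact_force: [-1.8, 0.8, 3.2]
grip_width: 0.0332
grasp_force: 60.8
time: 11.25
tool_pos: [0.5008, -0.0139, 0.1301]
orientation: [0.8, 0.6, -0.001, -0.001]
contact_force: [-0.5, -0.2, -0.2]
grip_width: 0.0651
grasp_force: 0.0
```

View pics/w5.png

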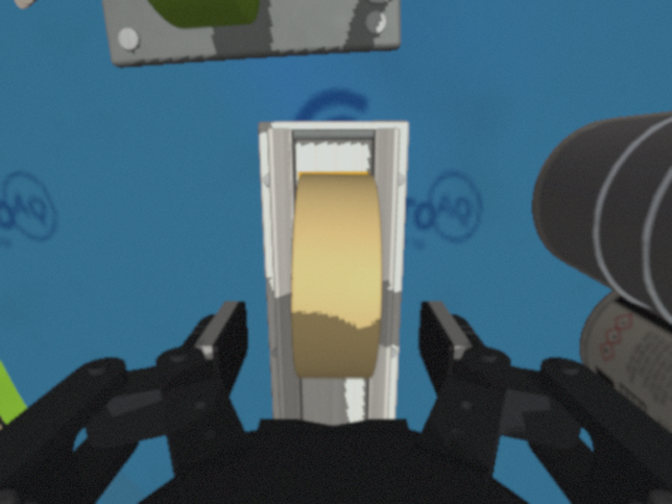

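The roll stands free, upright in the channel on the yellow end (336,275). I'll raise, close the fingers, and move behind it.

```bash
python3 -m jog '[[60,0,0,-40,0,0,0],[60,0,0,-80,0,0,0],[140,0,0,-85,0,0,0],[255,0,0,-85,0,0,0],[255,0,0,-85,0,0,0]]'; python3 - <<'E'
from fit import *
o=r.get_obs();print("above",goto((.5198,.0504,.21),-.285),o["time"],o["grip_width"])
im=[r.get_image(c) for c in("scene","top")]
for c in("scene","top"):
    print(c,[(round(d["p"],2),np.round(d["centre"]).tolist()) for d in r.regions_of(c,"masking_tape_center")[:4]])
print([proj(i,(.5014,-.0139,.058)) for i in im])
E
```

```text
time: 11.92
tool_pos: [0.5006, -0.0139, 0.2139]
orientation: [0.8, 0.6, -0.001, -0.001]
contact_force: [0.5, 0.2, -0.7]
grip_width: 0.0106
grasp_force: 0.0
above (array([67.1,  0.4,  3.8]), array([-0.2,  0. ,  0.1])) 11.925 0.010649912508317469
scene [(0.92, [200.0, 175.0]), (0.79, [182.0, 206.0]), (0.6, [297.0, 252.0])]
top [(0.71, [134.0, 222.0]), (0.59, [304.0, 212.0]), (0.57, [165.0, 277.0])]
[array([294.5215, 252.8563]), array([313.3205, 211.1384])]
```

```bash
python3 -m jog '[[255,35,0,0,0,0,0],[255,67,0.5,0,0,0,0],[255,67,0.5,0,0,0,0],[255,67,0.5,30,0,0,0],[255,67,0.5,60,0,0,0]]' && python3 -m jog '[[255,0,0,20,0,0,0],[255,0,0,40,0,0,0],[255,0,0,58,0,0,0],[255,0,0,58,0,0,0]]'; python3 - <<'E'
from h import *
o=r.get_obs();print(goto((.5198,.0504,.094),-.285),o["contact_force"],o["grip_width"])
l=np.array([.479,-.0887]);d=np.array([np.cos(-1.856),np.sin(-1.856)])
print("push to x=+37",goto((*(l+d*.037),.094),-.285))
E
```

```text
time: 12.75
tool_pos: [0.5208, 0.0495, 0.1551]
orientation: [0.8, 0.6, 0.0, 0.0]
contact_force: [0.6, -0.7, -0.2]
grip_width: -0.0001
grasp_force: 0.0
time: 13.25
tool_pos: [0.5196, 0.0499, 0.096]
orientation: [0.8, 0.6, -0.001, -0.001]
contact_force: [0.6, 0.4, 0.3]
grip_width: -0.0
grasp_force: 0.0
(array([0.5, 0.1, 2. ]), array([-0.2,  0.1,  0. ])) [0.56978089 0.39266917 0.32766777] -2.851746011797991e-05
push to x=+37 (array([-1.814e+02, -1.000e-01,  2.100e+00]), array([-0.2,  0.1,  0. ]))
```

Behind it, touching nothing. Pushing slowly along tool −x.

```bash
python3 -m jog '[[255,-4,0,0,0,0,0],[255,-9,0,0,0,0,0],[255,-15,0,0,0,0,0],[255,-22,0,0,0,0,0],[255,-29,0,0,0,0,0]]' && python3 -m jog '[[255,-7,0,0,0,0,0],[255,-14,0,2,0,0,0],[255,-21,0,4,0,0,0],[255,-28,0,6,0,0,0],[255,-35,0,8,0,0,0]]' && python3 -m jog '[[255,-7,0,0,0,0,0],[255,-14,0,1,0,0,0],[255,-21,0,2,0,0,0],[255,-28,0,3,0,0,0],[255,-35,0,4,0,0,0]]'; python3 - <<'E'
from h import *
im=r.get_image("scene");o=r.get_obs()
top=r.get_image("top")
for c in("scene","top"): print([(round(d["p"],2),np.round(d["centre"]).tolist()) for d in r.regions_of(c,"masking_tape_center")[:4]])
l=np.array([.479,-.0887]);d=np.array([np.cos(-1.856),np.sin(-1.856)])
print("finger x",(np.array(o["tool_pos"])[:2]-l)@d,"to end",goto((*(l+d*.037),.082),-.285))
for x in(-.01,.02,.098): print(x,proj(im,(*(l+d*x),.058)),proj(top,(*(l+d*x),.058)))
E
```

```text
time: 13.88
tool_pos: [0.513, 0.0219, 0.0984]
orientation: [0.8, 0.6, 0.001, 0.0]
contact_force: [0.7, 1.1, 2.0]
grip_width: 0.0001
grasp_force: 1.3
time: 14.5
tool_pos: [0.5024, -0.0118, 0.0893]
orientation: [0.8, 0.6, -0.0, -0.0]
contact_force: [0.4, 1.9, 1.9]
grip_width: -0.0002
grasp_force: 1.0
time: 15.12
tool_pos: [0.4929, -0.0454, 0.0857]
orientation: [0.8, 0.6, -0.0, 0.0]
contact_force: [-0.0, -0.2, -0.1]
grip_width: 0.0002
grasp_force: 0.0
[(0.8, [310.0, 276.0]), (0.8, [198.0, 187.0]), (0.61, [182.0, 204.0])]
[(0.87, [134.0, 232.0]), (0.84, [164.0, 274.0])]
finger x -0.04487185071148939 to end (array([-82.8,  -1.2,   3.7]), array([-0., -0.,  0.]))
-0.01 [303.07682347 270.39230223] [336.20109985 218.68734317]
0.02 [307.14850007 278.58459603] [346.32419383 221.95386331]
0.098 [318.50211937 301.42851221] [372.69454034 230.46356818]
```

It's rolling. Continuing over the rib to the stop.

```bash
python3 -m jog '[[255,-6,0,0,0,0,0],[255,-13,0,1,0,0,0],[255,-20,0,2,0,0,0],[255,-27,0,3,0,0,0],[255,-34,0,3,0,0,0]]' && python3 -m jog '[[255,-7,0,0,0,0,0],[255,-14,0,0,0,0,0],[255,-21,0,0,0,0,0],[255,-27,0,0,0,0,0],[255,-33,0,0,0,0,0]]' && python3 -m jog '[[255,-4,0,0,0,0,0],[255,-8,0,0,0,0,0],[255,-11,0,0,0,0,0],[255,-11,0,0,0,0,0]]'; python3 - <<'E'
from h import *
o=r.get_obs();im=r.get_image("scene")
print([(round(d["p"],2),np.round(d["centre"]).tolist()) for d in r.regions_of("scene","masking_tape_center")[:4]])
l=np.array([.479,-.0887]);d=np.array([np.cos(-1.856),np.sin(-1.856)])
print("finger x",(np.array(o["tool_pos"])[:2]-l)@d)
E
```

```text
time: 15.95
tool_pos: [0.4833, -0.0781, 0.0826]
orientation: [0.8, 0.6, -0.0, -0.0]
contact_force: [0.6, 0.1, 0.0]
grip_width: -0.0
grasp_force: 0.2
time: 16.58
tool_pos: [0.4741, -0.1097, 0.0826]
orientation: [0.8, 0.6, -0.0, 0.0]
contact_force: [0.6, -0.1, -0.4]
grip_width: 0.0001
grasp_force: 0.0
time: 17.08
tool_pos: [0.4712, -0.1199, 0.0827]
orientation: [0.8, 0.6, 0.0, 0.0]
contact_force: [-0.3, -0.5, -0.1]
grip_width: 0.0002
grasp_force: 0.0
[(0.95, [185.0, 212.0]), (0.68, [322.0, 298.0]), (0.59, [217.0, 234.0])]
finger x 0.032168085879778874
```

```bash
python3 -m jog '[[255,-2,0,0,0,0,0],[255,-4,0,0,0,0,0],[255,-5,0,0,0,0,0],[255,-5,0,0,0,0,0]]' ; python3 -m jog '[[255,-1.5,0,0,0,0,0],[255,-3,0,0,0,0,0],[255,-3,0,0,0,0,0]]'
```

```text
time: 17.68
tool_pos: [0.4707, -0.1224, 0.0829]
orientation: [0.8, 0.6, 0.003, -0.001]
contact_force: [3.3, 8.8, 0.9]
grip_width: -0.0002
grasp_force: 4.9
time: 18.05
tool_pos: [0.4709, -0.123, 0.0832]
orientation: [0.8, 0.599, 0.005, -0.003]
contact_force: [7.0, 17.9, 2.7]
grip_width: 0.0001
grasp_force: 9.9
```

There is firm resistance with the finger at x≈+35 mm, as expected for a seated roll. Backing off and lifting clear.

```bash
python3 -m jog '[[255,4,0,0,0,0,0],[255,12,0,0,0,0,0],[255,30,0,-5,0,0,0],[255,45,0,-40,0,0,0],[255,45,0,-90,0,0,0]]' && python3 -m jog '[[255,0,0,-50,0,0,0],[255,40,0,-80,0,0,0],[255,90,0,-80,0,0,0],[255,90,0,-80,0,0,0],[255,90,0,-80,0,0,0]]'; python3 - <<'E'
from h import *
a=r.get_image("scene");b=r.get_image("top");w=r.get_image("wrist")
A=cv2.resize(a["img"][130:350,180:400,::-1],(400,400));B=cv2.resize(b["img"][130:270,160:420,::-1],(400,215));W=cv2.resize(w["img"][:,:,::-1],(400,300))
o=np.zeros((515,800,3),np.uint8);o[:400,:400]=A;o[:215,400:]=B;o[215:,400:]=W;cv2.imwrite("pics/end.png",o)
l=np.array([.479,-.0887]);d=np.array([np.cos(-1.856),np.sin(-1.856)])
print([(round(q["p"],2),np.round(q["centre"]).tolist()) for q in r.regions_of("scene","masking_tape_center")[:4]],proj(a,(*(l+d*.098),.058)))
E
```

```text
time: 18.68
tool_pos: [0.4806, -0.0825, 0.1722]
orientation: [0.8, 0.601, -0.001, -0.002]
contact_force: [0.1, -1.4, 0.0]
grip_width: 0.0003
grasp_force: 0.0
time: 19.3
tool_pos: [0.5065, 0.0025, 0.2525]
orientation: [0.8, 0.6, -0.0, 0.0]
contact_force: [-0.4, -0.6, -0.1]
grip_width: -0.0
grasp_force: 0.0
[(0.74, [321.0, 296.0]), (0.62, [199.0, 182.0]), (0.56, [180.0, 206.0]), (0.43, [255.0, 216.0])] [318.50211937 301.42851221]
```

View pics/end.png

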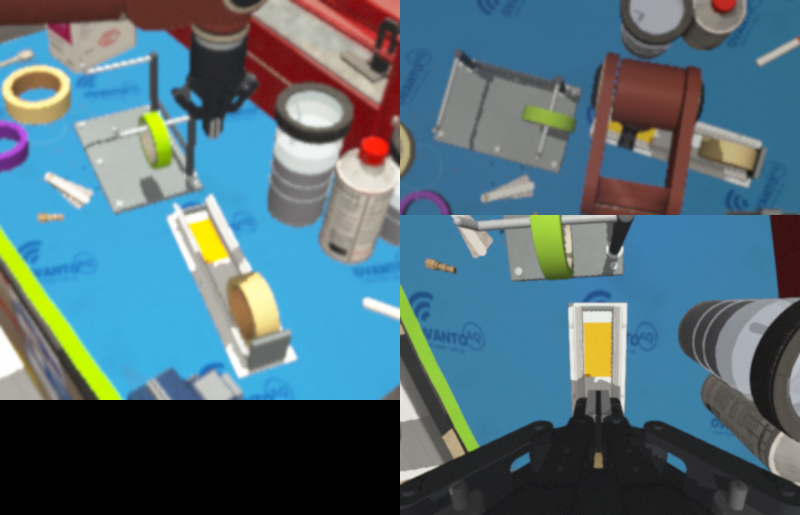

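The roll is in front of the end stop (scene crop (255,305), top crop right rim ~758 ≈ image column 392, against ~390 predicted for home). Green still hangs at (155,140) and the bystanders are unmoved.

```bash
python3 -c "
from plant import r
print(r.finish_job())"
```

```text
the job is handed in; nothing more can be done
None
```

The masking tape was unhooked, set upright on the yellow end of the lane, and pushed along over the rib until it met firm resistance at the end stop. The last pictures show it home there with the green tape still hanging and nothing else visibly moved, and I handed the job in at about 19 s.

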